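# Refit the coffee grinder's keyed burr carrier

## Task

The coffee grinder has been brushed out; its upper burr carrier still stands on the counter. Put the carrier back into the grinder's ring: turn it gently until its two notches find the keys and it drops, press it fully home, then push the sliding catch all the way in over its rim to lock it. Feel your way and do not force anything, and leave the other things on the counter where they are.

Things in the scene. Friction and masses are not known exactly. Their poses are not given: they have to be found in the camera images.
- burr_carrier: Upper burr carrier, loose: upright steel disc 54 mm across, 21 mm high, 0.15 to 0.30 kg. Origin: centre of the underside; z up. Two straight notches, 7 mm deep, run the full height of its rim: a wide one (15 mm) at the carrier's +x, a narrow one (9 mm) 110 degrees counter-clockwise of it seen from above, so it fits one way only.
- finger_bar (a point): Middle of the black finger bar across the carrier's top, where to hold it; 34.5 mm above the carrier's underside. The bar runs along the carrier's x: 36 mm long, 10 mm wide (along y), its top 43 mm and its lower edge 26 mm above the underside, on two short feet.
- grinder: Coffee grinder without its bean hopper, fixed; grey, 156 x 130 mm, flat deck 165 mm above the counter. Origin: on the bore's axis at counter height; x to the machine's back, y to its left, z up. The fingers must not push on it or its catch with more than 25 N.
- ring_mouth (a point): Centre of the grind ring's top, 7 mm above the deck, grinder's axes. Ring 79 mm across, flared mouth, bore 56.4 mm. Two keys stand 7 mm out of the bore wall, tops 3 mm below the deck: wide (12 mm), and narrow (6 mm) 110 degrees counter-clockwise of it. The wide key is up to 40 degrees either side of the grinder's +x, as the grind was last set: not measured, find it by feel. The ring does not turn.
- seat (a point): Centre of the bore's floor, 13 mm below the deck, grinder's axes: the carrier's underside centre comes here when home. At a wrong angle it rests on the keys 10 mm too high; within 3 degrees it drops onto three sprung balls in the bore wall, up to 6 mm too high; about 10 N push it home. Over 35 N between carrier and grinder (the balls' own 12 N included) chips the keys.
- catch (a joint): Travel (m) of the sliding catch on the deck in front of the ring: 0 drawn back, clear of the bore (as found); 0.010 all the way in, along the grinder's +x, its toe over 6 mm of the carrier's rim with 1.5 mm to spare above it. Slides with about 2 N and stays where left; a carrier that is not home blocks it.
- catch_tab (a point): Middle of the front face of the catch's upright black thumb tab (18 mm wide, 17 mm high, 8 mm thick): push here along the grinder's +x. 24 mm above the deck, 66 mm in front of the bore's axis while drawn back. The tab's top is 30 mm, the guide rails beside and in front of it 16.5 mm above the deck.
- calculator: Bystander: desk calculator, 127 x 80 x 18 mm; origin at the centre of its underside. Leave it alone.
- hopper: Bystander: the grinder's amber bean hopper, an open funnel 125 mm across and 105 mm high; origin at the centre of its underside. Leave it alone.
- espresso_cup: Bystander: green and white espresso cup with a handle, 64 x 89 x 48 mm; origin at the centre of its underside. Leave it alone.
- pastry_brush: Bystander: flat brush with a wooden handle, 216 x 40 x 13 mm; origin at the centre of its underside. Leave it alone.
- egg_timer: Bystander: wind-up kitchen timer, 63 mm across, 52 mm high; origin at the centre of its underside. Leave it alone.
- jar_a: Bystander: jar with a tan lid, 57 mm across, 77 mm high; origin at the centre of its underside. Leave it alone.
- jar_b: Bystander: jar with a white lid, 53 mm across, 71 mm high; origin at the centre of its underside. Leave it alone.
- counter_bell: Bystander: counter bell, 82 mm across, 58 mm high; origin at the centre of its underside. Leave it alone.
Things that resemble listed ones, but are neither listed nor needed, are in the scene too. Several things have the shape of the burr_carrier; the one meant has the colours described above.

How it is judged:
On the way:
1. the carrier is fully home in the ring, over both keys, while the catch is still drawn back (z of burr_carrier in the frame of seat between -0.003 and 0.0025 m and horizontal distance between burr_carrier and seat below 0.003 m and angle between burr_carrier's own z axis and vertical below 0.06 rad and value of joint catch below 0.003 m), for 0.2 s.
At the end, for the whole second after the job is handed in: The carrier is at rest fully home in the ring (its underside within 2.5 mm of the seat's height and 3 mm of its axis, upright within 0.06 rad) and the catch is in by at least 8.5 of its 10 mm (z of burr_carrier in the frame of seat between -0.003 and 0.0025 m and horizontal distance between burr_carrier and seat below 0.003 m and angle between burr_carrier's own z axis and vertical below 0.06 rad and value of joint catch above 0.0085 m and linear speed of burr_carrier below 0.02 m/s and angular speed of burr_carrier below 0.2 rad/s); the robot touches nothing.
It fails at once if the carrier is pressed or twisted against the grinder with more than 35 N (contact force between burr_carrier and grinder above 35 N).
It fails at once if the fingers push on the grinder or its catch with more than 25 N (contact force between the fingers and grinder above 25 N).
It fails at once if another thing on the counter is moved by more than 30 mm (distance of any of calculator, hopper, espresso_cup, pastry_brush, egg_timer, jar_a, jar_b, counter_bell from where it was at the start of the episode above 0.03 m).
It also fails if it takes over 64 s, if anything falls off the work surface, if the arm or the gripper's body presses on something with over 40 N, if the wrist force passes 120 N, or if a joint passes its speed limit or range.

## Robot

A 6-joint arm with a two-finger parallel gripper is mounted at the origin on a cart in front of the work surface, level with it; the furniture and walls round the work are solid. World frame = base frame: x ahead of the robot, y to its left, z up, the work surface at z = 0. Lengths are in m, angles in rad, forces in N, time in s.
With the tool pointing down it reaches from about 0.3 to 1 m from the base axis. Payload 5.1 kg.
Tool frame: the origin (TCP) lies where the fingers leave the gripper's body, on its centre line; the fingertips stand 78 mm ahead of it and the grasp point (between the pads) lies 59 mm ahead of it; z points along the fingers, y is the line along which they close (so a half turn about z gives the same grasp; the last joint's range is limited). The gripper opens to 95 mm and grips with 3 to 60 N. Pads are 20 mm wide; open, the fingers measure 119 mm over their backs; the gripper's body (75 mm by 180 mm) begins 59 mm behind the grasp point.
Start: joints at [-0.083, 0.124, 1.65, -0, 1.367, -0.083], TCP at [0.65, -0, 0.292] pointing down, gripper open.
Joint ranges: [-2.61, 2.61], [-1.02, 2.33], [0.03, 2.71], [-1.35, 4.49], [0.32, 2.68], [-2.91, 2.91]. Speed limits (rad/s): [2.57, 2.57, 3.14, 3.14, 3.14, 3.14].

## Interface

Orientations are given as a unit quaternion [x, y, z, w].
In Python, from cell import env gives the robot as it stands. The module is installed in compiled form; this text tells all that it offers.
- The arm moves only by the tool apply_moves, never from a script. Its argument "deltas" is one flat list of numbers, 7 for each row, row after row: the shift along the tool's x, y, z in m, then the turn, a rotation vector about the tool's x, y, z in rad, then the opening, from -1 (shut) to 1 (fully open). A call has exactly 8 rows; each row is the pose to reach, as a shift and turn from the pose commanded when the call began, along the tool's axes at that moment; what a row does not reach only later rows make up. A row lasts 1/8 s, in which the tool goes at most 62.5 mm and 10.7 degrees, less where a joint would pass 70% of its speed; a pose out of reach is approached as far as the arm can. A call with a gripper value outside its range is refused whole. The fingers move at their own pace and stop on an object; the grip force is fixed at half the most. Time passes only in rows, so rows that repeat a pose let the fingers close, or fill a call up. It gives the time, the measured TCP pose, the force, the opening and the grip force at its end, in the units of the state.
- env.observe(): the state, without advancing time (a new reading comes with each control period).
- env.capture(name): name is "scene" or "side" or "wrist"; returns (picture, depth): 400x640x3 uint8, red, green, blue; 400x640 float32, m along the optical axis (not along the pixel's ray), 0 where there is no reading.
- env.calibration(name): a dict with "camera_matrix" (3x3 intrinsics, pixels), "position" and "attitude" of the camera in the world. Camera axes: x right, y down, z forward; pixel columns grow to the right and rows downward; lengths in m; the calibration is good to about 2 mm. A picture is of the moment at which its call begins: read the wrist's pose just before it. calibration takes no time and is no camera call; for the wrist camera it gives the pose at the moment of the call.
- env.finish_job(): hands the job in; it is judged then, once.
The state is a dict: "time_s": time; "joints": joint angles; "joint_velocities": joint speeds; "effort": joint torques, N m; "tcp_pos": TCP position; "orientation": TCP orientation; "ft_force": force on the tool from outside, world axes, zero at the start; "torque": the same for the moment, N m; "opening": opening from 0.0 (shut) to 1.0 (fully open); "grip_force": force on a finger pad.
Only numpy, scipy, OpenCV 4.12 (cv2) and the standard library are available. Lean on these libraries where they do the work, as an engineer would, in place of code of your own. Each camera call takes 0.05 s, during which the arm holds its last target. There are 200 camera calls.

## Working session

There is one attempt and no reset: what is moved stays moved. The work goes in short steps, Python scripts to look and compute and a tool call to move; the robot and the scene stay as the last step left them, time stands still between calls to the robot, and variables do not carry over. Pictures are saved under pics/ and viewed, at most 10 in all, crops included, and the job is handed in when it is done.

Besides the shell and the picture viewer there is one more tool, called after ">>>" by a JSON object that holds its "op" and its "data", one argument or row to a line. apply_moves: Moves the arm, as the interface text tells. Its arguments: {"type":"object","properties":{"deltas":{"type":"array"}},"required":["deltas"]}

```bash
mkdir -p pics; python3 - <<'E'
from cell import env
import cv2,numpy as np
print(env.observe())
for n in("scene","side"):
    p,d=env.capture(n); cv2.imwrite(f"pics/{n}0.png",p[:,:,::-1]); np.save(f"pics/{n}0.npy",d)
    print(n,env.calibration(n))
print(env.calibration("wrist"))
E
```

```text
{'time_s': 0.0, 'joints': array([-8.26336668e-02,  1.24511419e-01,  1.65164440e+00, -2.56371854e-05,
        1.36751001e+00, -8.26125012e-02]), 'joint_velocities': array([ 0.00133703, -0.00044081,  0.00026667, -0.00054876, -0.00060337,
       -0.00133212]), 'effort': array([-6.25927078e-04, -4.17603564e+01, -3.59935069e+01,  7.73367751e-02,
        4.92534391e-02, -1.75303944e-04]), 'tcp_pos': array([ 6.49524832e-01, -1.70027035e-05,  2.91000302e-01]), 'orientation': array([ 7.07112045e-01,  7.07100757e-01, -6.79562979e-04, -7.82856383e-04]), 'ft_force': array([-0.43173176, -0.89642926,  0.39283562]), 'torque': array([ 0.0173751 ,  0.0218665 , -0.00014122]), 'grip_force': 0.0, 'opening': 1.0002788599002264}
scene {'camera_matrix': array([[410.0680983 ,   0.        , 320.3961367 ],
       [  0.        , 410.0680983 , 189.96280477],
       [  0.        ,   0.        ,   1.        ]]), 'position': array([0.09890229, 0.7803581 , 0.92745468]), 'attitude': array([-0.22932912,  0.87488717, -0.4101996 ,  0.11711912])}
side {'camera_matrix': array([[488.80252688,   0.        , 327.46697665],
       [  0.        , 488.80252688, 199.08972237],
       [  0.        ,   0.        ,   1.        ]]), 'position': array([ 0.62007632, -0.87354477,  1.54374724]), 'attitude': array([ 0.96662804,  0.02058882, -0.00258317, -0.25534223])}
{'camera_matrix': array([[350.35163376,   0.        , 314.1728852 ],
       [  0.        , 350.35163376, 200.5568694 ],
       [  0.        ,   0.        ,   1.        ]]), 'position': array([0.6500695 , 0.07192495, 0.38240262]), 'attitude': array([ 9.91556422e-01, -1.68086542e-04, -1.47231593e-03,  1.29667520e-01])}
```

View pics/scene0.png

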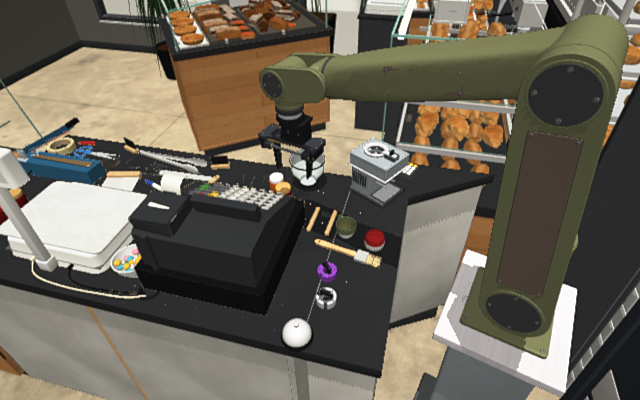

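View pics/side0.png

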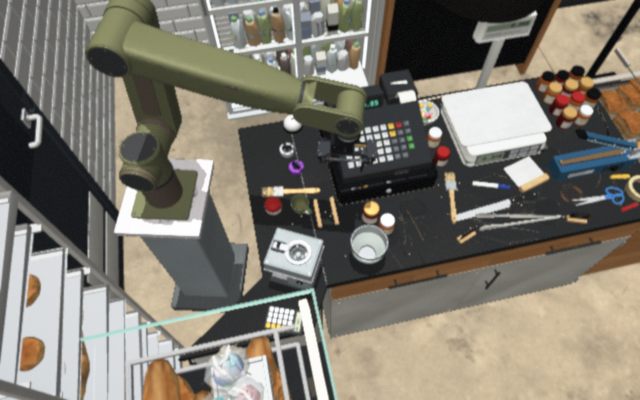

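The scene picture shows two carrier-shaped things: purple at (327,270) and steel at (325,297). The bell is at (297,333) and the grinder at (380,160). In the side picture they are purple (296,167), steel (288,150) and grinder (293,252). By the description I want the steel one, so I'll check it in a crop.

```bash
cat > h.py <<'E'
import numpy as np,cv2
from scipy.spatial.transform import Rotation as R
def pts(d,c):
    K=c["camera_matrix"];v,u=np.mgrid[:d.shape[0],:d.shape[1]]
    P=np.stack([(u-K[0,2])/K[0,0]*d,(v-K[1,2])/K[1,1]*d,d],-1)
    return P@R.from_quat(c["attitude"]).as_matrix().T+c["position"]
E
python3 - <<'E'
from h import *
from cell import env
A=cv2.imread("pics/scene0.png");B=cv2.imread("pics/side0.png")
f=lambda i,x,y,w,h:cv2.resize(i[y:y+h,x:x+w],(400,300),interpolation=cv2.INTER_CUBIC)
cv2.imwrite("pics/crop0.png",np.vstack([np.hstack([f(A,285,245,80,60),f(A,340,130,80,60)]),np.hstack([f(B,265,125,60,45),f(B,253,217,80,60)])]))
for n,px in(("scene",[(325,297),(327,270),(380,150),(297,333),(383,153)]),("side",[(288,150),(296,167),(293,252),(298,252),(275,245),(315,250),(270,262),(308,272),(275,235),(317,238),(273,205),(300,204),(290,190)])):
    W=pts(np.load(f"pics/{n}0.npy"),env.calibration(n))
    for u,v in px: print(n,u,v,W[v,u].round(3))
E
```

```text
scene 325 297 [0.434 0.202 0.002]
scene 327 270 [0.462 0.14  0.033]
scene 380 150 [ 0.507 -0.308  0.152]
scene 297 333 [0.428 0.349 0.042]
scene 383 153 [ 0.479 -0.262  0.177]
side 288 150 [0.432 0.21  0.005]
side 296 167 [ 0.468  0.138 -0.002]
side 293 252 [ 0.497 -0.275  0.15 ]
side 298 252 [ 0.512 -0.275  0.153]
side 275 245 [ 0.443 -0.266  0.178]
side 315 250 [ 0.565 -0.272  0.166]
side 270 262 [ 0.431 -0.317  0.164]
side 308 272 [ 0.548 -0.344  0.164]
side 275 235 [ 0.438 -0.227  0.167]
side 317 238 [ 0.562 -0.152 -0.006]
side 273 205 [ 0.403 -0.052  0.04 ]
side 300 204 [ 0.495 -0.027  0.01 ]
side 290 190 [0.454 0.034 0.002]
```

View pics/crop0.png

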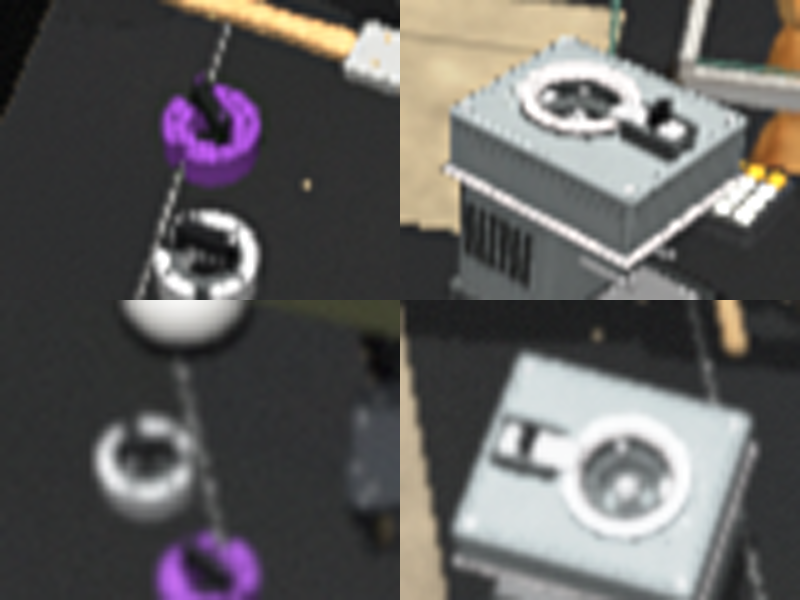

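The crop shows two candidates: the steel ring with a black bar (the one wanted), at about (0.43, 0.205), and a purple decoy at (0.465, 0.14). The grinder's ring is near (0.508, -0.275), with the catch on the robot's side. I'll look into the ring with the wrist camera first.

>>> {"op": "apply_moves", "data": {
  "deltas": [-0.05,-0.025,-0.02,0,0,0,1,-0.1,-0.05,-0.04,0,0,0,1,-0.15,-0.075,-0.06,0,0,0,1,-0.2,-0.1,-0.08,0,0,0,1,-0.25,-0.125,-0.1,0,0,0,1,-0.28,-0.145,-0.11,0,0,0,1,-0.28,-0.145,-0.11,0,0,0,1,-0.28,-0.145,-0.11,0,0,0,1]
}}

```text
time_s: 1.1
tcp_pos: [0.505, -0.2796, 0.4014]
orientation: [0.707, 0.707, 0.0, -0.001]
ft_force: [1.1, 0.9, -0.5]
opening: 1.002
grip_force: 0.0
```

```bash
python3 - <<'E'
from h import *
from cell import env
print(env.observe()["tcp_pos"])
c=env.calibration("wrist");p,d=env.capture("wrist");np.savez("pics/w1.npz",d=d,**c)
cv2.imwrite("pics/w1.png",p[:,:,::-1])
W=pts(d,c)
m=(np.abs(W[...,2]-0.172)<.005)&(np.hypot(W[...,0]-.508,W[...,1]+.277)<.055)
dk=(np.abs(W[...,2]-.165)<.003)
x=W[m]; A=np.c_[2*x[:,:2],np.ones(len(x))]
print(len(x),np.histogram(W[(np.hypot(W[...,0]-.508,W[...,1]+.277)<.08)][:,2],bins=30,range=(.14,.2)))
E
```

```text
[ 0.5050482  -0.27956253  0.40140831]
2703 (array([   1,    8,   25,   18,  170, 1016,  150,  109,  150,  105,  205,
       5925, 5120,  338,  630, 1665,  179,   41,  672,  439,  255,    9,
         12,    6,    7,   24,  103,   73,    0,    0]), array([0.14 , 0.142, 0.144, 0.146, 0.148, 0.15 , 0.152, 0.154, 0.156,
       0.158, 0.16 , 0.162, 0.164, 0.166, 0.168, 0.17 , 0.172, 0.174,
       0.176, 0.178, 0.18 , 0.182, 0.184, 0.186, 0.188, 0.19 , 0.192,
       0.194, 0.196, 0.198, 0.2  ]))
```

View pics/w1.png

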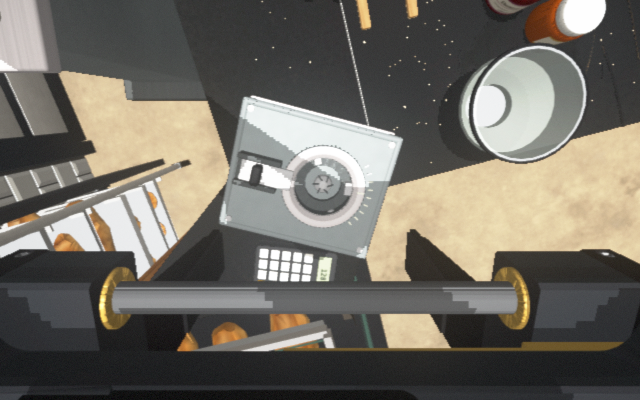

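The grinder is at (310,175) with its ring at (323,187), the catch at (258,173), the hopper at (525,105) and the calculator at (295,265). I'll fit the ring and the deck's yaw, and view the bore enlarged.

```bash
python3 - <<'E'
from h import *
z=np.load("pics/w1.npz");d=z["d"];W=pts(d,z)
p=cv2.imread("pics/w1.png")
cv2.imwrite("pics/crop1.png",cv2.resize(p[135:240,223:363],(800,600),interpolation=cv2.INTER_CUBIC))
# deck: min area rect
m=(np.abs(W[...,2]-.1635)<.004);m[230:]=0;m[:, :200]=0;m[:,420:]=0
n,l,s,_=cv2.connectedComponentsWithStats(m.astype(np.uint8));k=1+s[1:,4].argmax()
x=W[l==k][:,:2]
rc=cv2.minAreaRect((x*1000).astype(np.float32));print(rc, np.median(W[l==k][:,2]))
bp=cv2.boxPoints(rc);print(bp)
m=(W[...,2]>.168)&(W[...,2]<.174)&(np.hypot(W[...,0]-.508,W[...,1]+.277)<.048);x=W[m];print(np.median(x[:,2]))
xy=x[:,:2]; hull=cv2.convexHull((xy*1000).astype(np.float32));print(cv2.fitEllipse(hull),cv2.minEnclosingCircle(hull))
# tab
m=(W[...,2]>.188)&(W[...,2]<.2)&(np.hypot(W[...,0]-.508,W[...,1]+.277)<.09);x=W[m];print("tab",len(x),x.mean(0))
# bore heights
q=np.array([.508,-.277]);
m=(np.abs(W[...,2]-.162)<.0035)&(np.hypot(*(W[...,:2]-q).transpose(2,0,1))<.027)
a=np.degrees(np.arctan2(W[m][:,1]-q[1],W[m][:,0]-q[0]));print(np.histogram(a,36,(-180,180))[0])
E
```

```text
((498.8119201660156, -276.5068359375), (125.77062225341797, 152.3665313720703), 75.65351104736328) 0.16396016582165712
[[ 409.42236 -318.554  ]
 [ 557.03735 -356.30814]
 [ 588.2015  -234.45969]
 [ 440.5865  -196.70554]]
0.17064985949908756
((510.6716003417969, -278.9987487792969), (77.94866943359375, 87.97938537597656), 63.83269500732422) ((506.72186279296875, -278.0872497558594), 46.790096282958984)
tab 207 [ 0.45357602 -0.26428606  0.19330746]
[ 2  3  2  3  5  1  0  0  0  0  4  0  0  2  3  1  1  0  1  0  1  0  0  0
  0  1 19 16  1  1  0  0  0  0  0  0]
```

View pics/crop1.png

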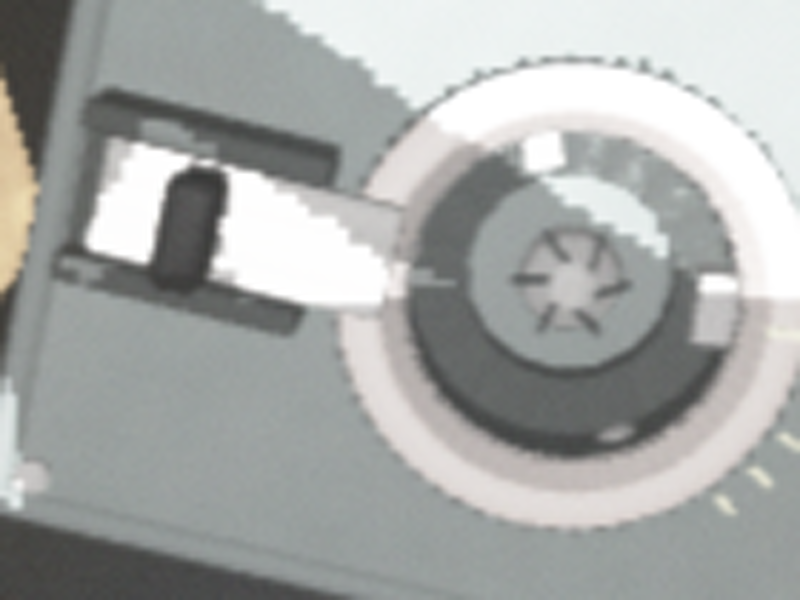

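```bash
cat >> h.py <<'E'
def ray(u,v,z,c):
    K=c["camera_matrix"];r=R.from_quat(c["attitude"]).as_matrix()@np.array([(u-K[0,2])/K[0,0],(v-K[1,2])/K[1,1],1])
    p=np.array(c["position"]);return (p+r*(z-p[2])/r[2])[:2]
E
python3 - <<'E'
from h import *
from scipy.optimize import least_squares
z=np.load("pics/w1.npz");f=lambda a,b,h:ray(223+a/5.714-.4,135+b/5.714-.4,h,z)
D=-.001
o=np.array([f(a,b,.172+D) for a,b in[(340,320),(350,370),(400,450),(470,505),(575,527),(670,505),(740,450)]])
s=least_squares(lambda q:np.hypot(*(o-q[:2]).T)-q[2],[.508,-.278,.0395]);c=s.x[:2];print(s.x,s.fun)
s2=least_squares(lambda q:np.hypot(*(o-q[:2]).T)-.0395,[.508,-.278]);print(s2.x)
for n,pp in(("narrow",[(543,152),(526,175),(564,168)]),("wide",[(712,305),(697,276),(693,340),(733,280)])):
    for a,b in pp:
        w=f(a,b,.162+D if n=="wide" or 1 else 0)-s2.x;print(n,np.degrees(np.arctan2(w[1],w[0])),np.hypot(*w)*1000)
e=f(193,230,.194)-s2.x;print("tab",e,np.degrees(np.arctan2(-e[1],-e[0])))
for a,b,h in[(155,287,.195),(218,165,.195),(8,510,.164),(80,0,.164)]:print(f(a,b,h))
E
```

```text
[ 0.51251924 -0.28139812  0.0378446 ] [ 1.44907960e-04  1.01574955e-04 -4.55692451e-04  7.42851099e-05
  1.31488784e-04  2.46599606e-04 -2.43163964e-04]
[ 0.51326435 -0.27938565]
narrow 102.91571402315175 23.03994589694721
narrow 113.2250061701866 20.23999638668144
narrow 94.74547220317218 19.841910019716114
wide -8.807016177021193 23.87626292701884
wide 3.75001957142527 20.98471743147151
wide -25.492003451143425 22.70834024312252
wide 1.4389088868943691 27.05518329415329
tab [-0.0584167   0.01550206] -14.86205420988986
[ 0.44885655 -0.27249262]
[ 0.45918555 -0.25382121]
[ 0.41563403 -0.31867503]
[ 0.4330917  -0.23173062]
```

Both keys show in the crop: the narrow one at (543,152) and the wide one at (715,308). That puts the wide key at about -7° in world axes, the bore centre at about (0.513, -0.280) and the grinder's yaw at about -14.5°. Now to the carrier.

>>> {"op": "apply_moves", "data": {
  "deltas": [0.061,-0.009,0.0,0,0,0,1,0.122,-0.018,0.01,0,0,0,1,0.183,-0.027,0.03,0,0,0,1,0.243,-0.036,0.05,0,0,0,1,0.302,-0.045,0.07,0,0,0,1,0.362,-0.054,0.09,0,0,0,1,0.422,-0.063,0.11,0,0,0,1,0.48,-0.073,0.12,0,0,0,1]
}}

```text
time_s: 2.15
tcp_pos: [0.4309, 0.1989, 0.2812]
orientation: [0.706, 0.708, -0.001, -0.0]
ft_force: [0.7, 0.2, 0.7]
opening: 0.995
grip_force: 0.0
```

```bash
python3 - <<'E'
from h import *
from cell import env
for i in range(8): env.capture("wrist")
o=env.observe();print(o["tcp_pos"],o["joint_velocities"].round(3),o["time_s"],R.from_quat(o["orientation"]).as_matrix().round(3))
c=env.calibration("wrist");p,d=env.capture("wrist");np.savez("pics/w2.npz",d=d,**c)
W=pts(d,c);m=(np.hypot(W[...,0]-.432,W[...,1]-.205)<.05)&(W[...,2]>.008)
v,u=np.nonzero(m);print(u.min(),u.max(),v.min(),v.max(),W[m].min(0),W[m].max(0))
u0=int(u.mean())-50;v0=max(0,int(v.mean())-37);print(u0,v0)
cv2.imwrite("pics/crop2.png",cv2.resize(p[v0:v0+75,u0:u0+100,::-1],(800,600),interpolation=cv2.INTER_CUBIC))
b=m&(W[...,2]>.037);x=W[b];print("bar",len(x),x.mean(0));rc=cv2.minAreaRect((x[:,:2]*1000).astype(np.float32));print(rc)
b=m&(W[...,2]>.015)&(W[...,2]<.026);x=W[b];print(cv2.minEnclosingCircle((x[:,:2]*1000).astype(np.float32)),np.median(x[:,2]))
E
```

```text
[0.43303511 0.19531471 0.28331248] [-0.011 -0.004 -0.002  0.001  0.001 -0.   ] 2.55 [[ 0.002  1.     0.001]
 [ 1.    -0.002  0.   ]
 [ 0.     0.001 -1.   ]]
22 589 140 399 [0.38203762 0.18061249 0.0080356 ] [0.48197857 0.23481722 0.32945872]
247 299
bar 45005 [0.4284517  0.21906286 0.30557596]
((431.880615234375, 208.7993927001953), (99.70984649658203, 40.268882751464844), 3.8912482261657715)
((428.8764343261719, 207.66656494140625), 27.164283752441406) 0.019295206485367644
```

View pics/crop2.png

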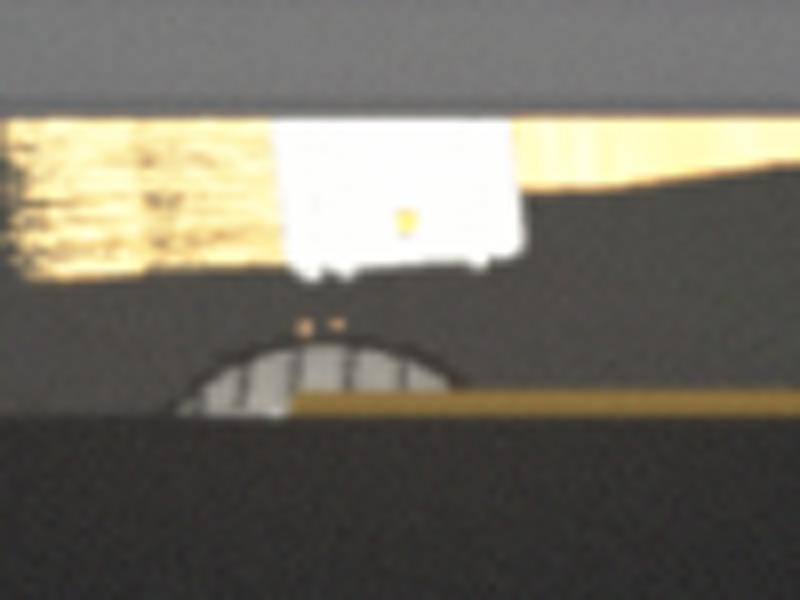

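My crop was off target: the mask caught the gripper body, and the crop shows the brush and a jar. I'll limit the heights and redo it.

```bash
python3 - <<'E'
from h import *
from cell import env
c=env.calibration("wrist");p,d=env.capture("wrist");np.savez("pics/w2.npz",d=d,**c)
cv2.imwrite("pics/w2.png",p[:,:,::-1])
W=pts(d,c);H=np.hypot(W[...,0]-.430,W[...,1]-.207)
m=(H<.035)&(W[...,2]>.008)&(W[...,2]<.06)
v,u=np.nonzero(m);print(u.min(),u.max(),v.min(),v.max(),W[m].min(0),W[m].max(0))
u0=int(u.mean())-64;v0=max(0,int(v.mean())-48);print(u0,v0)
cv2.imwrite("pics/crop2.png",cv2.resize(p[v0:v0+96,u0:u0+128,::-1],(800,600),interpolation=cv2.INTER_CUBIC))
b=m&(W[...,2]>.036);x=W[b];print("bar",len(x),x.mean(0));rc=cv2.minAreaRect((x[:,:2]*1000).astype(np.float32));print(rc)
b=m&(W[...,2]>.015)&(W[...,2]<.026);x=W[b];print(len(x),cv2.minEnclosingCircle((x[:,:2]*1000).astype(np.float32)),np.median(x[:,2]))
q=np.array(cv2.minEnclosingCircle((x[:,:2]*1000).astype(np.float32))[0])/1000
r=x[:,:2]-q;k=np.hypot(*r.T)>.0215;print(np.histogram(np.degrees(np.arctan2(r[k,1],r[k,0])),72,(-180,180))[0])
E
```

```text
284 334 140 193 [0.40223937 0.18040177 0.00801571] [0.45363439 0.23474948 0.04410425]
245 119
bar 378 [0.42878546 0.20831525 0.04108339]
((428.6683654785156, 207.8715057373047), (35.96104049682617, 10.169188499450684), 4.537410259246826)
1374 ((428.8426208496094, 207.54977416992188), 27.170690536499023) 0.01932107776487893
[10 13  9 11 11 12  9 12 11 12 10 10 10 11  9 11  9 14 10  9 10  9 11 10
 10 10 10 11 10 11  9 10 10  4  0  0  0  0  0  0  3 13 10 12 12 13 10 13
 14 13 13 13 14 13 12 12  8  0  0  0  1 11 12 13 12 11 13 10 12 12 11 10]
```

View pics/crop2.png

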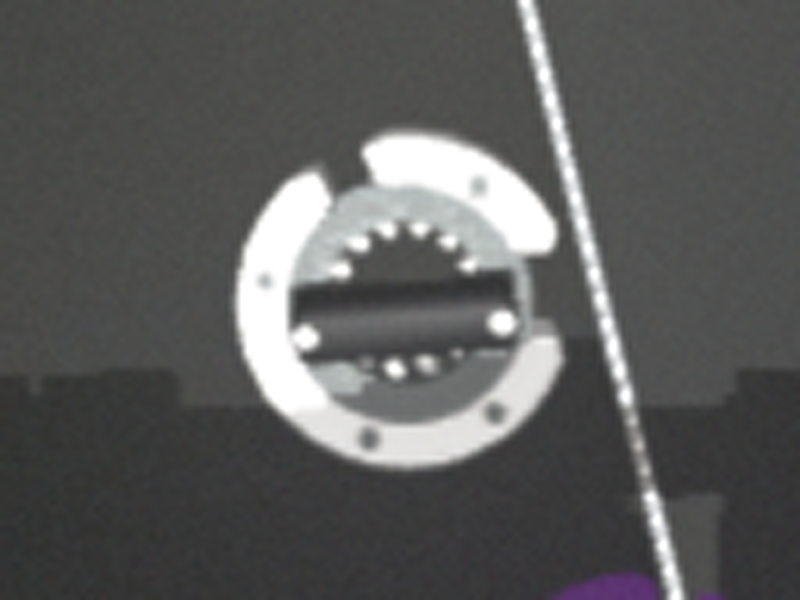

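The crop shows the steel carrier with its black bar, centre (405,300), wide notch at right (545,290), narrow notch at (345,180). Carrier centre (0.4288, 0.2077), yaw 4.5°. I'll turn the gripper so it closes across the bar, narrow it and descend.

>>> {"op": "apply_moves", "data": {
  "deltas": [0.0015,-0.0005,0.014,0,0,0.1865,-0.37,0.003,-0.001,0.028,0,0,0.373,-0.37,0.0045,-0.0015,0.042,0,0,0.5595,-0.37,0.006,-0.002,0.056,0,0,0.746,-0.37,0.0075,-0.0025,0.07,0,0,0.9325,-0.37,0.009,-0.003,0.084,0,0,1.119,-0.37,0.0105,-0.0035,0.098,0,0,1.3055,-0.37,0.0124,-0.0042,0.113,0,0,1.492,-0.37]
}}

```text
time_s: 3.65
tcp_pos: [0.4291, 0.2076, 0.17]
orientation: [0.999, 0.035, 0.0, -0.0]
ft_force: [-0.4, -0.4, -1.2]
opening: 0.317
grip_force: 0.0
```

```bash
python3 - <<'E'
from h import *
from cell import env
for i in range(4): env.capture("side")
o=env.observe();print(o["tcp_pos"],o["joint_velocities"].round(3),o["time_s"],o["opening"]);print(R.from_quat(o["orientation"]).as_matrix().round(4),o["joints"].round(3))
E
```

```text
[0.42878417 0.20787838 0.17024178] [ 0.005 -0.009 -0.015 -0.001 -0.003  0.007] 3.85 0.3148633910793924
[[ 0.9968  0.0805 -0.    ]
 [ 0.0805 -0.9968 -0.    ]
 [-0.      0.     -1.    ]] [ 0.339 -0.157  2.142 -0.     1.157  1.829]
```

>>> {"op": "apply_moves", "data": {
  "deltas": [0,0,0.03,0,0,0,-0.37,0,0,0.055,0,0,0,-0.37,0,0,0.069,0,0,0,-0.37,0,0,0.069,0,0,0,-0.37,0,0,0.069,0,0,0,-1,0,0,0.069,0,0,0,-1,0,0,0.069,0,0,0,-1,0,0,0.069,0,0,0,-1]
}}

```text
time_s: 4.85
tcp_pos: [0.4291, 0.2086, 0.102]
orientation: [0.999, 0.04, 0.001, -0.0]
ft_force: [-0.2, -1.5, 4.7]
opening: 0.106
grip_force: 30.0
```

```bash
python3 - <<'E'
from h import *
from cell import env
o=env.observe();print(o["tcp_pos"],o["time_s"],o["opening"],o["grip_force"],o["ft_force"])
E
```

```text
[0.42912409 0.2086114  0.10200889] 4.85 0.10592181144060969 30.000256597995758 [-0.19802527 -1.51251524  4.65049785]
```

Gripped (10 mm). Now lift and carry it across.

>>> {"op": "apply_moves", "data": {
  "deltas": [0,0,-0.02,0,0,0,-1,0,0,-0.06,0,0,0,-1,0.001,0.01,-0.12,0,0,0,-1,0.004,0.04,-0.17,0,0,0,-1,0.008,0.09,-0.2,0,0,0,-1,0.0135,0.15,-0.202,0,0,0,-1,0.019,0.21,-0.202,0,0,0,-1,0.0245,0.27,-0.202,0,0,0,-1]
}}

```text
time_s: 5.85
tcp_pos: [0.4737, -0.0604, 0.3023]
orientation: [0.999, 0.039, -0.0, -0.0]
ft_force: [1.4, -0.0, -2.5]
opening: 0.104
grip_force: 30.0
```

>>> {"op": "apply_moves", "data": {
  "deltas": [0.005,0.055,0,0,0,0.03,-1,0.01,0.11,0,0,0,0.07,-1,0.015,0.16,0,0,0,0.12,-1,0.019,0.2,0,0,0,0.17,-1,0.02,0.224,0,0,0,0.2,-1,0.02,0.224,0,0,0,0.2,-1,0.02,0.224,0,0,0,0.2,-1,0.02,0.224,0,0,0,0.2,-1]
}}

```text
time_s: 6.85
tcp_pos: [0.5117, -0.2792, 0.303]
orientation: [0.998, -0.06, -0.0, -0.0]
ft_force: [0.3, 0.6, -2.8]
opening: 0.105
grip_force: 30.0
```

```bash
python3 - <<'E'
from h import *
from cell import env
o=env.observe();M=R.from_quat(o["orientation"]).as_matrix();print(o["tcp_pos"],o["time_s"],o["opening"],o["grip_force"],o["ft_force"],o["torque"]);print(M.round(4),o["joints"].round(3))
print("tilt carrier; yaw",np.degrees(np.arctan2(M[1,0],M[0,0])))
c=env.calibration("wrist");p,d=env.capture("wrist");np.savez("pics/w3.npz",d=d,**c);cv2.imwrite("pics/w3.png",p[:,:,::-1])
p,d=env.capture("side");np.save("pics/side1.npy",d);cv2.imwrite("pics/side1.png",p[:,:,::-1])
E
```

```text
[ 0.51172625 -0.27923083  0.30301547] 6.85 0.1046701623182874 29.99934196472168 [ 0.27720568  0.61069205 -2.76857508] [ 0.10653951  0.12574309 -0.00581349]
[[ 9.929e-01 -1.192e-01  0.000e+00]
 [-1.192e-01 -9.929e-01  3.000e-04]
 [-0.000e+00 -3.000e-04 -1.000e+00]] [-0.592 -0.03   1.791  0.     1.38   1.099]
tilt carrier; yaw -6.848410565390694
```

View pics/w3.png

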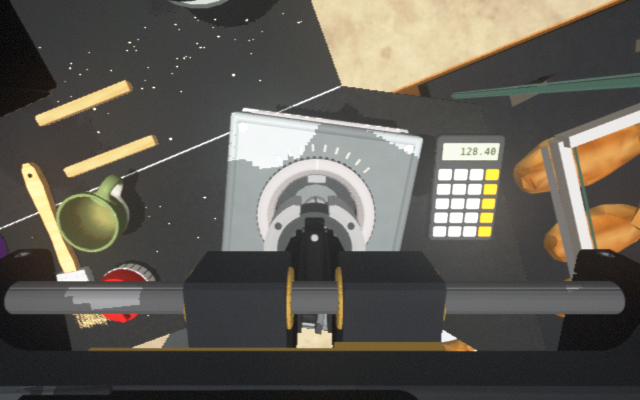

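The picture shows the held carrier over the ring (centre about (315,215)), its wide notch near (316,205), and the wide key behind it at (317,180), so they are nearly lined up. I'll measure the relative offset by depth in this one camera.

```bash
python3 - <<'E'
from h import *
from scipy.optimize import least_squares
z=np.load("pics/w3.npz");d=z["d"];W=pts(d,z);q=np.array([.512,-.280])
H=np.hypot(*(W[...,:2]-q).transpose(2,0,1))
def fit(x,r,n):
    # outer boundary: max radius per angle bin
    c=q.copy()
    for _ in range(5):
        e=x[:,:2]-c;a=np.degrees(np.arctan2(e[:,1],e[:,0]));rr=np.hypot(*e.T);o=[]
        for k in range(-180,180,5):
            s=(a>=k)&(a<k+5)
            if s.sum()>2:o.append(x[s][rr[s].argmax(),:2])
        o=np.array(o);c=least_squares(lambda p:np.hypot(*(o-p).T)-r,c,loss="soft_l1",f_scale=.0005).x
    f=least_squares(lambda p:np.hypot(*(o-p[:2]).T)-p[2],[*c,r],loss="soft_l1",f_scale=.0005).x
    print(n,len(x),len(o),c,"free",f,np.median(x[:,2]));return c
m=(H<.045)&(W[...,2]>.167)&(W[...,2]<.176)
print(np.histogram(W[H<.06][:,2],40,(.145,.245)))
r=fit(W[m],.0395,"ring")
m2=(H<.032)&(W[...,2]>.216)&(W[...,2]<.226);c=fit(W[m2],.027,"carrier")
# notch angles on carrier rim
e=W[m2][:,:2]-c;k=np.hypot(*e.T)>.022;print(np.histogram(np.degrees(np.arctan2(e[k,1],e[k,0])),40,(-100,100))[0])
# keys, z .157-.165
for lo,hi in((.158,.166),):
    m=(W[...,2]>lo)&(W[...,2]<hi)
    e=W[...,:2]-r;rr=np.hypot(e[...,0],e[...,1]);m&=(rr<.027)&(rr>.0195)
    print("key",m.sum(),np.sort(np.degrees(np.arctan2(e[m][:,1],e[m][:,0]))).round(0),np.nonzero(m)[1].mean() if m.any() else 0)
print(W[172:190:3,300:336:3,2].round(3))
E
```

```text
(array([   4,  103,  748,   65,   39,   24,  300, 8152,  761,  733, 2404,
         19,    0,    0,    0,    0,    0,    0,    1,   54,    2,    7,
         72,   89,   91,   93,   94,  104,  100, 1061, 1480,   61,   71,
         59,   56,   67,   80,  121,  591,  594]), array([0.145 , 0.1475, 0.15  , 0.1525, 0.155 , 0.1575, 0.16  , 0.1625,
       0.165 , 0.1675, 0.17  , 0.1725, 0.175 , 0.1775, 0.18  , 0.1825,
       0.185 , 0.1875, 0.19  , 0.1925, 0.195 , 0.1975, 0.2   , 0.2025,
       0.205 , 0.2075, 0.21  , 0.2125, 0.215 , 0.2175, 0.22  , 0.2225,
       0.225 , 0.2275, 0.23  , 0.2325, 0.235 , 0.2375, 0.24  , 0.2425,
       0.245 ]))
ring 3242 48 [ 0.5136151  -0.28072537] free [ 0.5133641  -0.28069273  0.03972908] 0.17067543996750384
carrier 2682 38 [ 0.51075022 -0.27943471] free [ 0.51065106 -0.27942219  0.02706373] 0.2203028864356696
[22 34 39 36 42 36 36 40 46 42 45 46 48 46 45 10  0  0  0  0  0  0 41 49
 52 47 49 41 48 43 36 40 37 36 37 38 29  0  0  0]
key 136 [-23. -23. -22. -22. -22. -22. -21. -21. -21. -21. -20. -20. -20. -20.
 -19. -19. -19. -19. -19. -18. -18. -18. -18. -18
[... 340 characters left out ...]
.  -4.  -3.  -3.  -3.  -2.  -2.  -2.
  -2.  -2.  -1.  -1.  -1.  -1.  -1.  -0.  -0.   0.   0.   0.   1.   1.
   1.   1.   1.   2.   2.   2.   2.   2.   3.   3.   3.   3.   4.   4.
   4.   4.   5.   5.   5.   5.   6.   6.   6.   7.] 316.52941176470586
[[0.171 0.17  0.17  0.168 0.17  0.17  0.169 0.17  0.17  0.17  0.171 0.172]
 [0.169 0.168 0.167 0.166 0.161 0.161 0.161 0.161 0.167 0.167 0.169 0.169]
 [0.151 0.15  0.15  0.16  0.16  0.161 0.161 0.161 0.161 0.15  0.15  0.167]
 [0.151 0.151 0.152 0.162 0.16  0.162 0.159 0.16  0.16  0.15  0.151 0.151]
 [0.15  0.15  0.15  0.151 0.152 0.124 0.125 0.152 0.151 0.15  0.15  0.151]
 [0.152 0.151 0.126 0.124 0.125 0.125 0.125 0.126 0.126 0.125 0.151 0.151]]
```

>>> {"op": "apply_moves", "data": {
  "deltas": [0.0,0.0,0.0,0,0,0,-1,0.001,0.0,0.0,0,0,0.005,-1,0.002,0.0005,0,0,0,0.01,-1,0.0029,0.001,0.005,0,0,0.017,-1,0.0029,0.001,0.01,0,0,0.017,-1,0.0029,0.001,0.015,0,0,0.017,-1,0.0029,0.001,0.02,0,0,0.017,-1,0.0029,0.001,0.02,0,0,0.017,-1]
}}

```text
time_s: 7.95
tcp_pos: [0.5142, -0.2817, 0.2822]
orientation: [0.998, -0.069, -0.001, -0.0]
ft_force: [-0.6, 0.2, -2.2]
opening: 0.1
grip_force: 30.0
```

```bash
cat > s.py <<'E'
from h import *
from cell import env
o=env.observe();M=R.from_quat(o["orientation"]).as_matrix();print("tcp",o["tcp_pos"].round(4),"t",o["time_s"],"op",round(o["opening"],3),o["grip_force"],"F",o["ft_force"].round(2),"T",o["torque"].round(3),"yaw",np.degrees(np.arctan2(M[1,0],M[0,0])).round(2),"vel",abs(o["joint_velocities"]).max().round(3),"zaxis",M[:,2].round(4))
E
python3 s.py
```

```text
tcp [ 0.5142 -0.2817  0.2822] t 7.95 op 0.1 29.999333918094635 F [-0.64  0.21 -2.19] T [ 0.073  0.165 -0.002] yaw -7.92 vel 0.013 zaxis [-1.1e-03  7.0e-04 -1.0e+00]
```

>>> {"op": "apply_moves", "data": {
  "deltas": [0,-0.0005,0.001,0,0,0,-1,0.0,-0.001,0.002,0,0,0,-1,0.0,-0.001,0.004,0,0,0,-1,0.0,-0.001,0.006,0,0,0,-1,0.0,-0.001,0.008,0,0,0,-1,0,-0.001,0.01,0,0,0,-1,0,-0.001,0.012,0,0,0,-1,0,-0.001,0.012,0,0,0,-1]
}}

```text
time_s: 8.95
tcp_pos: [0.5145, -0.2808, 0.2707]
orientation: [0.998, -0.069, -0.0, -0.0]
ft_force: [0.7, -0.3, -2.0]
opening: 0.104
grip_force: 30.0
```

```bash
python3 s.py
```

```text
tcp [ 0.5145 -0.2808  0.2707] t 8.95 op 0.104 29.99926596879959 F [ 0.69 -0.27 -2.05] T [0.031 0.124 0.002] yaw -7.92 vel 0.004 zaxis [-4.e-04  3.e-04 -1.e+00]
```

>>> {"op": "apply_moves", "data": {
  "deltas": [0,0,0.001,0,0,0,-1,0,0,0.002,0,0,0,-1,0,0,0.003,0,0,0,-1,0,0,0.004,0,0,0,-1,0,0,0.005,0,0,0,-1,0,0,0.006,0,0,0,-1,0,0,0.007,0,0,0,-1,0,0,0.008,0,0,0,-1]
}}

```text
time_s: 9.95
tcp_pos: [0.5146, -0.2809, 0.2629]
orientation: [0.998, -0.069, -0.0, -0.0]
ft_force: [-0.9, -0.6, -2.7]
opening: 0.099
grip_force: 30.0
```

```bash
python3 s.py
```

```text
tcp [ 0.5146 -0.2809  0.2629] t 9.95 op 0.099 29.999285638332367 F [-0.92 -0.64 -2.75] T [0.062 0.169 0.017] yaw -7.92 vel 0.012 zaxis [-1.e-04  0.e+00 -1.e+00]
```

>>> {"op": "apply_moves", "data": {
  "deltas": [0,0,0.0005,0,0,0,-1,0,0,0.001,0,0,0,-1,0,0,0.0015,0,0,0,-1,0,0,0.002,0,0,0,-1,0,0,0.0025,0,0,0,-1,0,0,0.003,0,0,0,-1,0,0,0.003,0,0,0,-1,0,0,0.003,0,0,0,-1]
}}

```text
time_s: 10.95
tcp_pos: [0.5147, -0.2808, 0.2603]
orientation: [0.998, -0.069, 0.0, -0.0]
ft_force: [-0.6, 2.2, 1.6]
opening: 0.101
grip_force: 30.0
```

```bash
python3 s.py
```

```text
tcp [ 0.5147 -0.2808  0.2603] t 10.95 op 0.101 29.99999910593033 F [-0.6   2.22  1.58] T [ 0.329  0.409 -0.022] yaw -7.92 vel 0.001 zaxis [ 2.e-04  1.e-04 -1.e+00]
```

>>> {"op": "apply_moves", "data": {
  "deltas": [0,0,0.0003,0,0,0,-1,0,0,0.0006,0,0,0,-1,0,0,0.001,0,0,0,-1,0,0,0.001,0,0,0,-1,0,0,0.001,0,0,0,-1,0,0,0.001,0,0,0,-1,0,0,0.001,0,0,0,-1,0,0,0.001,0,0,0,-1]
}}

```text
time_s: 11.95
tcp_pos: [0.5145, -0.2809, 0.2588]
orientation: [0.998, -0.069, -0.0, -0.0]
ft_force: [-1.9, 0.5, -0.1]
opening: 0.105
grip_force: 30.0
```

```bash
python3 s.py
```

```text
tcp [ 0.5145 -0.2809  0.2588] t 11.95 op 0.105 29.99977469444275 F [-1.91  0.47 -0.1 ] T [0.156 0.465 0.022] yaw -7.92 vel 0.001 zaxis [-3.e-04  0.e+00 -1.e+00]
```

>>> {"op": "apply_moves", "data": {
  "deltas": [0,0,0.0004,0,0,0,-1,0,0,0.0008,0,0,0,-1,0,0,0.0012,0,0,0,-1,0,0,0.0016,0,0,0,-1,0,0,0.002,0,0,0,-1,0,0,0.002,0,0,0,-1,0,0,0.002,0,0,0,-1,0,0,0.002,0,0,0,-1]
}}

```text
time_s: 12.95
tcp_pos: [0.5145, -0.2808, 0.2568]
orientation: [0.998, -0.069, -0.0, -0.0]
ft_force: [-2.0, 0.1, -1.0]
opening: 0.102
grip_force: 30.0
```

```bash
python3 s.py
```

```text
tcp [ 0.5145 -0.2808  0.2568] t 12.95 op 0.102 29.99976396560669 F [-2.01  0.06 -0.99] T [ 0.142  0.523 -0.004] yaw -7.92 vel 0.001 zaxis [-3.e-04  2.e-04 -1.e+00]
```

>>> {"op": "apply_moves", "data": {
  "deltas": [0,0,0.0003,0,0,0,-1,0,0,0.0006,0,0,0,-1,0,0,0.0009,0,0,0,-1,0,0,0.0012,0,0,0,-1,0,0,0.0015,0,0,0,-1,0,0,0.0018,0,0,0,-1,0,0,0.0018,0,0,0,-1,0,0,0.0018,0,0,0,-1]
}}

```text
time_s: 13.95
tcp_pos: [0.5146, -0.2809, 0.2551]
orientation: [0.998, -0.069, -0.0, -0.0]
ft_force: [-2.6, 0.9, -0.7]
opening: 0.102
grip_force: 30.0
```

```bash
python3 s.py
```

```text
tcp [ 0.5146 -0.2809  0.2551] t 13.95 op 0.102 29.99987930059433 F [-2.6   0.9  -0.74] T [ 0.191  0.561 -0.003] yaw -7.92 vel 0.001 zaxis [-0.  0. -1.]
```

>>> {"op": "apply_moves", "data": {
  "deltas": [0,0,0.0002,0,0,0,-1,0,0,0.0004,0,0,0,-1,0,0,0.0006,0,0,0,-1,0,0,0.0008,0,0,0,-1,0,0,0.0008,0,0,0,-1,0,0,0.0008,0,0,0,-1,0,0,0.0008,0,0,0,-1,0,0,0.0008,0,0,0,-1]
}}

```text
time_s: 14.95
tcp_pos: [0.5146, -0.2809, 0.2543]
orientation: [0.998, -0.069, -0.0, -0.0]
ft_force: [-2.3, 0.3, -1.7]
opening: 0.1
grip_force: 30.0
```

```bash
python3 s.py
```

```text
tcp [ 0.5146 -0.2809  0.2543] t 14.95 op 0.1 29.99989628791809 F [-2.31  0.32 -1.68] T [ 0.19   0.576 -0.024] yaw -7.92 vel 0.002 zaxis [-0.  0. -1.]
```

>>> {"op": "apply_moves", "data": {
  "deltas": [0,0,0.0002,0,0,0,-1,0,0,0.0004,0,0,0,-1,0,0,0.0006,0,0,0,-1,0,0,0.0008,0,0,0,-1,0,0,0.0008,0,0,0,-1,0,0,0.0008,0,0,0,-1,0,0,0.0008,0,0,0,-1,0,0,0.0008,0,0,0,-1]
}}

```text
time_s: 15.95
tcp_pos: [0.5146, -0.2809, 0.2541]
orientation: [0.998, -0.069, 0.0, 0.0]
ft_force: [-3.9, 2.4, 4.9]
opening: 0.105
grip_force: 30.0
```

```bash
python3 s.py
```

```text
tcp [ 0.5146 -0.2809  0.2541] t 15.95 op 0.105 30.000590980052948 F [-3.9   2.36  4.88] T [ 0.501  0.987 -0.009] yaw -7.92 vel 0.003 zaxis [ 1.e-04 -1.e-04 -1.e+00]
```

>>> {"op": "apply_moves", "data": {
  "deltas": [0,0,0.0002,0,0,0,-1,0,0,0.0004,0,0,0,-1,0,0,0.0006,0,0,0,-1,0,0,0.0006,0,0,0,-1,0,0,0.0006,0,0,0,-1,0,0,0.0006,0,0,0,-1,0,0,0.0006,0,0,0,-1,0,0,0.0006,0,0,0,-1]
}}

```text
time_s: 16.95
tcp_pos: [0.5146, -0.2809, 0.254]
orientation: [0.998, -0.069, 0.0, 0.0]
ft_force: [-6.1, 3.0, 7.2]
opening: 0.104
grip_force: 30.0
```

```bash
python3 s.py
```

```text
tcp [ 0.5146 -0.2809  0.254 ] t 16.95 op 0.104 30.000971853733063 F [-6.11  3.02  7.23] T [0.566 1.135 0.02 ] yaw -7.92 vel 0.001 zaxis [ 1.e-04 -2.e-04 -1.e+00]
```

It has stopped firmly at underside z ≈ 0.152, so it is home. I'll relieve the load, release and lift.

>>> {"op": "apply_moves", "data": {
  "deltas": [-0.0003,0,-0.0006,0,0,0,-1,-0.0005,0,-0.001,0,0,0,-1,-0.0005,0,-0.001,0,0,0,-0.6,-0.0005,0,-0.001,0,0,0,-0.4,-0.0005,0,-0.001,0,0,0,-0.4,-0.0005,0,-0.001,0,0,0,-0.4,-0.0005,0,-0.03,0,0,0,-0.4,-0.0005,0,-0.07,0,0,0,-0.4]
}}

```text
time_s: 17.95
tcp_pos: [0.5136, -0.2804, 0.322]
orientation: [0.998, -0.069, -0.001, -0.001]
ft_force: [-0.1, -0.2, 0.6]
opening: 0.298
grip_force: 0.0
```

```bash
python3 s.py; python3 - <<'E'
from h import *
from cell import env
for i in range(2): env.capture("side")
c=env.calibration("wrist");p,d=env.capture("wrist");np.savez("pics/w4.npz",d=d,**c)
cv2.imwrite("pics/w4.png",cv2.resize(p[100:260,200:413,::-1],(800,600)))
W=pts(d,c);e=W[...,:2]-np.array([.5136,-.2807]);H=np.hypot(e[...,0],e[...,1])
z=W[...,2]
print(np.histogram(z[H<.042],35,(.145,.215)))
for n,m in(("rim",(H>.021)&(H<.026)),("ring",(H>.033)&(H<.038)),("deck",(H>.045)&(H<.055)&(e[...,0]>0))):print(n,np.median(z[m]),m.sum())
for r in("rim",):
    m=(H>.021)&(H<.026)&(z>.165)&(z<.185);A=np.c_[W[m][:,:2]-[.5136,-.2807],np.ones(m.sum())];print(np.linalg.lstsq(A,z[m],rcond=None)[0])
m=(H>.033)&(H<.038)&(z>.165)&(z<.185);A=np.c_[W[m][:,:2]-[.5136,-.2807],np.ones(m.sum())];print(np.linalg.lstsq(A,z[m],rcond=None)[0])
E
```

```text
tcp [ 0.5136 -0.2804  0.322 ] t 17.95 op 0.298 0.0 F [-0.1  -0.21  0.6 ] T [ 0.025  0.079 -0.004] yaw -7.92 vel 0.546 zaxis [-0.0027  0.0019 -1.    ]
(array([   0,    3,   36,   42,   73,   69,   53,  123,  217,  652,  229,
        634, 2874, 2502,   96,   99,  286,   11,    9,   10,    9,    9,
         22,  212,  448,   15,    0,    0,    0,    0,    0,    0,    0,
          0,    0]), array([0.145, 0.147, 0.149, 0.151, 0.153, 0.155, 0.157, 0.159, 0.161,
       0.163, 0.165, 0.167, 0.169, 0.171, 0.173, 0.175, 0.177, 0.179,
       0.181, 0.183, 0.185, 0.187, 0.189, 0.191, 0.193, 0.195, 0.197,
       0.199, 0.201, 0.203, 0.205, 0.207, 0.209, 0.211, 0.213, 0.215]))
rim 0.27775485511050846 3189
ring 0.3523078071878389 10757
deck 0.3516985276389404 16917
[-0.00092265 -0.00419781  0.17186801]
[-0.04020012  0.00937413  0.17171351]
```

View pics/w4.png

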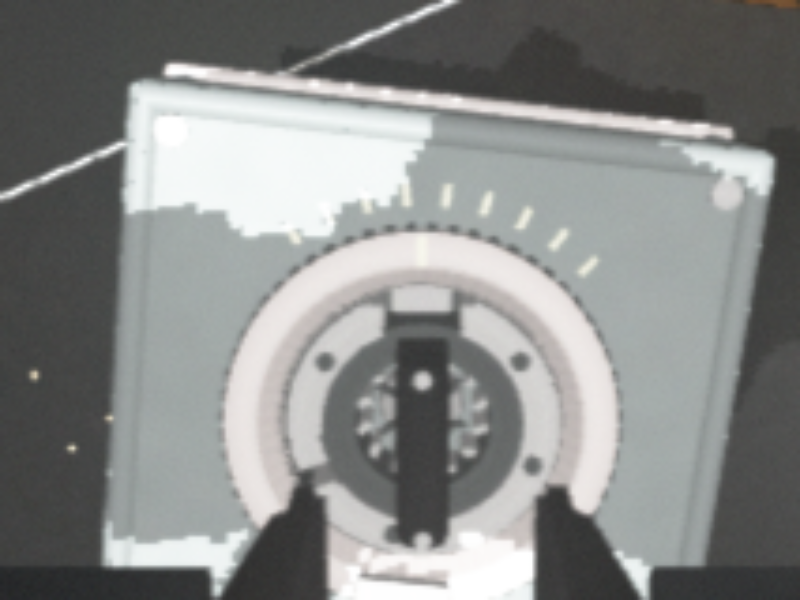

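The picture shows the carrier flush in the ring with the wide key in its notch (420,300). The rim is level at the right height, and the catch is still back. Next I go in front of the tab with the fingers shut.

>>> {"op": "apply_moves", "data": {
  "deltas": [-0.01,-0.001,0,0,0,0,-0.6,-0.03,-0.003,0,0,0,0.03,-1,-0.06,-0.006,0,0,0,0.07,-1,-0.0904,-0.01,0,0,0,0.113,-1,-0.0904,-0.01,0,0,0,0.113,-1,-0.0904,-0.01,0,0,0,0.113,-1,-0.0904,-0.01,0,0,0,0.113,-1,-0.0904,-0.01,0,0,0,0.113,-1]
}}

```text
time_s: 19.1
tcp_pos: [0.4264, -0.2585, 0.3227]
orientation: [0.992, -0.125, -0.0, -0.0]
ft_force: [-0.3, -0.1, 1.4]
opening: 0.003
grip_force: 0.0
```

```bash
python3 s.py
```

```text
tcp [ 0.4264 -0.2585  0.3227] t 19.1 op 0.003 0.0 F [-0.27 -0.08  1.37] T [ 0.093  0.14  -0.026] yaw -14.37 vel 0.003 zaxis [-4.e-04  3.e-04 -1.e+00]
```

>>> {"op": "apply_moves", "data": {
  "deltas": [0,0,0.02,0,0,0,-1,0,0,0.04,0,0,0,-1,0,0,0.055,0,0,0,-1,0,0,0.06,0,0,0,-1,0.002,0,0.06,0,0,0,-1,0.004,0,0.06,0,0,0,-1,0.006,0,0.06,0,0,0,-1,0.008,0,0.06,0,0,0,-1]
}}

```text
time_s: 20.1
tcp_pos: [0.434, -0.2606, 0.2635]
orientation: [0.992, -0.125, 0.0, 0.0]
ft_force: [0.5, 0.7, -0.1]
opening: 0.003
grip_force: 0.0
```

```bash
python3 s.py
```

```text
tcp [ 0.434  -0.2606  0.2635] t 20.1 op 0.003 0.0 F [ 0.46  0.69 -0.12] T [0.069 0.107 0.005] yaw -14.39 vel 0.037 zaxis [ 7.e-04 -6.e-04 -1.e+00]
```

Now push in 1 mm rows.

>>> {"op": "apply_moves", "data": {
  "deltas": [0.001,0,0,0,0,0,-1,0.002,0,0,0,0,0,-1,0.003,0,0,0,0,0,-1,0.004,0,0,0,0,0,-1,0.005,0,0,0,0,0,-1,0.006,0,0,0,0,0,-1,0.007,0,0,0,0,0,-1,0.008,0,0,0,0,0,-1]
}}

```text
time_s: 21.1
tcp_pos: [0.4414, -0.2624, 0.2629]
orientation: [0.992, -0.125, -0.0, -0.0]
ft_force: [-2.0, 1.7, 0.0]
opening: 0.004
grip_force: 1.0
```

```bash
python3 s.py
```

```text
tcp [ 0.4414 -0.2624  0.2629] t 21.1 op 0.004 1.0342852352187037 F [-2.02  1.66  0.03] T [0.216 0.449 0.003] yaw -14.4 vel 0.019 zaxis [-3.e-04  1.e-04 -1.e+00]
```

>>> {"op": "apply_moves", "data": {
  "deltas": [0.001,0,0,0,0,0,-1,0.002,0,0,0,0,0,-1,0.003,0,0,0,0,0,-1,0.004,0,0,0,0,0,-1,0.005,0,0,0,0,0,-1,0.006,0,0,0,0,0,-1,0.0065,0,0,0,0,0,-1,0.007,0,0,0,0,0,-1]
}}

```text
time_s: 22.1
tcp_pos: [0.4476, -0.264, 0.263]
orientation: [0.992, -0.125, -0.001, -0.0]
ft_force: [-6.0, 1.6, 3.7]
opening: 0.006
grip_force: 3.3
```

```bash
python3 s.py
```

```text
tcp [ 0.4476 -0.264   0.263 ] t 22.1 op 0.006 3.3251713402569294 F [-5.98  1.6   3.73] T [ 0.36   1.314 -0.021] yaw -14.39 vel 0.009 zaxis [-2.3e-03  7.0e-04 -1.0e+00]
```

>>> {"op": "apply_moves", "data": {
  "deltas": [0.0003,0,0,0,0,0,-1,0.0006,0,0,0,0,0,-1,0.0009,0,0,0,0,0,-1,0.001,0,0,0,0,0,-1,0.001,0,0,0,0,0,-1,0.001,0,0,0,0,0,-1,0.001,0,0,0,0,0,-1,0.001,0,0,0,0,0,-1]
}}

```text
time_s: 23.1
tcp_pos: [0.4479, -0.2641, 0.263]
orientation: [0.992, -0.125, -0.002, -0.0]
ft_force: [-10.0, 1.6, 4.5]
opening: 0.005
grip_force: 4.7
```

```bash
python3 s.py
```

```text
tcp [ 0.4479 -0.2641  0.263 ] t 23.1 op 0.005 4.683218412101269 F [-9.99  1.65  4.53] T [ 0.529  1.771 -0.005] yaw -14.39 vel 0.001 zaxis [-0.0046  0.0014 -1.    ]
```

It stopped at 10 N. I'll back off and check how far the tab went.

>>> {"op": "apply_moves", "data": {
  "deltas": [-0.004,0,0,0,0,0,-1,-0.012,0,0,0,0,0,-1,-0.015,0,-0.02,0,0,0,-1,-0.015,0,-0.05,0,0,0,-1,-0.015,0,-0.09,0,0,0,-1,-0.015,0,-0.11,0,0,0,-1,-0.015,0,-0.11,0,0,0,-1,-0.015,0,-0.11,0,0,0,-1]
}}

```text
time_s: 24.1
tcp_pos: [0.4343, -0.2604, 0.3715]
orientation: [0.992, -0.125, -0.001, -0.001]
ft_force: [-1.1, -0.2, -0.6]
opening: 0.006
grip_force: 0.0
```

```bash
python3 s.py; python3 - <<'E'
from h import *
from cell import env
c=env.calibration("wrist");p,d=env.capture("wrist");np.savez("pics/w5.npz",d=d,**c)
ps,ds=env.capture("side");cs=env.calibration("side")
u=np.array([.9686,-.2487]);n=np.array([.2487,.9686]);q=np.array([.5136,-.2807])
def tab(W,t):
    e=W[...,:2]-q;s=e@u;l=e@n;z=W[...,2]
    m=(s>-.08)&(s<-.035)&(abs(l)<.013)&(z>.188)&(z<.2)
    if m.any():print(t,m.sum(),"tab s",np.percentile(s[m],[2,50,98]).round(4),"l",l[m].mean().round(4))
    m=(s>-.04)&(s<-.012)&(abs(l)<.008);k=np.histogram2d(s[m],z[m],[14,16],[[-.04,-.012],[.165,.197]])[0].astype(int);print(k)
tab(pts(d,c),"wrist");tab(pts(ds,cs),"side");tab(pts(np.load("pics/side0.npy"),cs),"side0")
z=np.load("pics/w1.npz");tab(pts(z["d"],z),"w1")
a=cv2.resize(p[100:250,200:400,::-1],(400,300));b=cv2.resize(ps[225:285,253:333,::-1],(400,300),interpolation=cv2.INTER_CUBIC)
cv2.imwrite("pics/w5.png",np.hstack([a,b]))
E
```

```text
tcp [ 0.4343 -0.2604  0.3715] t 24.1 op 0.006 0.0 F [-1.11 -0.22 -0.59] T [0.057 0.092 0.008] yaw -14.39 vel 0.016 zaxis [-0.0017  0.0014 -1.    ]
wrist 248 tab s [-0.0565 -0.0522 -0.0484] l -0.0001
[[ 0  0  0  0  0  4 33  0  0  0  0  0  0  0  0  0]
 [ 0  0  0  0  0 11 44  0  0  0  0  0  0  0  0  0]
 [ 0  0  0  0  0 12 25  1  0  0  0  0  0  0  0  0]
 [ 0  0  0  0  0 17 40  0  0  0  0  0  0  0  0  0]
 [ 0  0  0  0  0 10 27  2  0  0  0  0  0  0  0  0]
 [ 0  0  0  0  0  7 51  1  0  0  0  0  0  0  0  0]
 [ 0  0  0  0  0 10 30  1  0  0  0  0  0  0  0  0]
 [ 0  0  0  0  0 18 42  1  0  0  0  0  0  0  0  0]
 [ 0  0  0  0  0 15 35  1  0  0  0  0  0  0  0  0]
 [ 0  0  2 15  2  6 26  0  0  0  0  0  0  0  0  0]
 [ 0  1 23 26  0  1  1  0  0  0  0  0  0  0  0  0]
 [ 0  1 10  2  0  0  3  0  0  0  0  0  3 18  5  1]
 [ 0  0 16  2  0  0  1  0  0  0  0  0  1 12 15  1]
 [ 0  0 11  2  0  0  0  0  0  0  0  0  1 11 23  1]]
side 17 tab s [-0.0567 -0.0513 -0.0471] l -0.0041
[[0 0 0 0 1 1 0 2 0 0 0 0 0 0 0 0]
 [0 0 0 0 0 0 1 1 0 0 0 0 0 0 0 0]
 [0 0 0 0 0 0 0 1 1 0 0 0 0 0 0 0]
 [0 0 0 1 0 0 1 1 0 1 0 0 0 0 0
[... 958 characters left out ...]
 0  6 31  1  0  0  0  0  0  0  0  0]
 [ 0  0  0  0  0 10 25  0  0  0  0  0  0  0  0  0]
 [ 0  0  0  0  0 11 27  0  0  0  0  0  0  0  0  0]
 [ 0  0  0  0  0  8 27  3  0  0  0  0  0  0  0  0]
 [ 0  3 11  2  1  6 17  0  0  0  0  0  0  0  0  0]
 [ 7 17 10  0  0  0  0  0  0  0  0  0  0  0  0  0]
 [ 5  1  0  0  0  0  0  0  0  0  0  0  0  0  0  0]
 [ 0  0  0  0  0  0  0  0  0  0  0  0  0  0  0  0]
 [ 0  0  0  0  0  0  0  0  0  0  0  0  0  0  0  0]
 [ 0  0  0  0  0  0  0  0  0  0  0  0  0  0  0  0]
 [ 0  0  0  0  0  0  0  0  0  0  0  0  0  0  0  0]
 [ 0  0  0  0  0  0  0  0  0  0  0  0  0  0  0  0]
 [ 0  0  0  0  0  0  0  0  0  0  0  0  0  0  0  0]
 [ 0  0  0  0  0  0  0  0  0  0  0  0  0  0  0  0]]
```

View pics/w5.png

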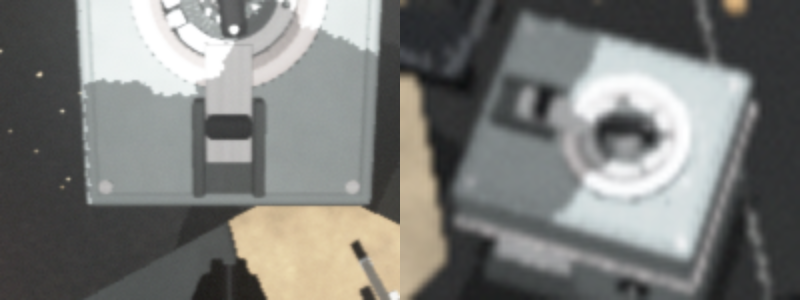

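The tab moved 10.0 mm (s from -0.0622 to -0.0522). The picture shows the catch's toe over the carrier's rim at (230,50) and the robot clear, so I'm handing in.

```bash
python3 -c "
from cell import env
print(env.finish_job())"
```

```text
the job is handed in; nothing more can be done
None
```

The steel carrier is fully home over both keys, the catch is in by its full 10 mm (by the cameras), and I handed the job in at about 24 s with the robot clear; no verdict came back.

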